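# Shim the vial racks in a vacuum manifold and hold its cover shut on the gasket

## Task

Get the sample clean-up manifold ready for vacuum: slide the blue spacer upright, down to the floor of the well, into the one gap beside the vial racks that is wide enough for it, leaving the racks where they stand. Then swing the sprung clear cover shut and press its front lip down firmly, so that the cover's rim sits flush on the gasket all round. Finish holding it pressed like that, with the gripper still bearing down on the cover (the pump is switched on while you hold), and leave everything else on the bench alone.

Things in the scene. Friction and masses are not known exactly. Their poses are not given: they have to be found in the camera images.
- manifold: Base half of a vacuum manifold, fixed to the bench: white open box, outside 104 (x) x 186 (y) x 52 mm high, walls 6 mm. Its well is 92 (x) x 174 (y) mm inside; well floor 8 mm above the origin, rim with black gasket 52 mm above it. Origin: centre of the underside, on the bench. +x points to its back (the hinge side), +y along its length, +z up. A gauge and a valve on the front (-x) face reach 26 mm out, below rim height; a hose nipple stands 26 mm out of its +y end, 30 mm up.
- lid (a joint): Hinge of the clear cover, in rad: 0 = shut, rim flush on the firm gasket (a hard stop); 1.7 to 1.95 = standing open, leaning back (stop at 2.0). Falls as it closes. The hinge is sprung towards open and damped: the further down, the harder it pushes back, from about 1 N at the lip when open to about 6 N when shut, and let go it swings up again.
- hinge (a point): Point on the hinge axis, at the middle of its length: in the base's frame 57 mm along +x from the origin, 52 mm up. The axis runs along the base's y.
- cover: The cover half, a clear shell 104 (x) x 186 (y) x 46 mm with 10 white inlet ports standing 16 mm out of its top (between 30 and 84 mm from the hinge axis, within 57 mm of the middle). Origin on the hinge axis at the middle; +x to the back, +y along the hinge, +z out of its top (up when shut); the shell reaches from x = -5 to -109 mm, its rim lies at z = 0 and its top at z = 46 mm, ceiling inside 41 mm. At hinge angle 0 its axes are parallel to the base's.
- lip (a point): On the black front lip of the cover, a flat tab 28 mm deep, 90 mm wide, 8 mm thick that sticks out of the cover's front beyond the shell (cover frame x = -109 to -137 mm, z = 2 to 10 mm). This point lies on its top face (z = 10 mm), 127 mm from the hinge axis, middle of its width. With the cover open, the lip is its uppermost edge and this face looks to the back; hook a fingertip behind it and pull forwards and down to close the cover.
- spacer: Loose blue plastic bar that stands upright on the bench at the start: 80 mm long (x), 21 mm thick (y), 40 mm high, with an upright tab on top, 40 (x) x 14 (y) mm, up to 80 mm above the underside. The lowest 9 mm taper to 15 mm thick. Origin: centre of the underside; 0.08 to 0.17 kg. It fits the well with its x along the manifold's x (either way round) and then stands out 36 mm above the rim.
- tab (a point): Middle of the spacer's tab, on its centre line, 70 mm above its underside (10 mm below the tab's top).
- rack_long: Grey rack of amber vials with white caps, loose in the well: 84 (x) x 95 (y) mm, block 24 mm high, vials up to 40 mm. Origin: centre of its underside. Axes as the manifold's.
- rack_short: The same kind of rack, 84 (x) x 48 (y) mm, block 24 mm high, vials up to 40 mm, beside the long one in the well. Which of them stands towards +y differs; of the three gaps (at each end of the well and between the racks) two are about 1 to 5 mm wide, and one, at an end, about 26 mm.
- beaker: Open glass beaker, 68 mm across, 85 mm high. Origin: centre of the underside. Leave alone.
- amber_bottle: Amber bottle with blue cap, 86 mm across, 180 mm high. Leave alone.
- clear_bottle: Clear bottle with red cap, 70 mm across, 140 mm high. Leave alone.
- vial_tray: White open tray of vials, 120 (x) x 85 x 35 mm high. Leave alone.
- tip_box: Grey tip box with green lid, 120 (x) x 82 x 62 mm high. Leave alone.
- wrench: Steel spanner, 150 mm long, lying on the bench. Leave alone.
Things that resemble listed ones, but are neither listed nor needed, are in the scene too. Of the things that look like the spacer, take the one that is farthest to the robot's left at the start.

How it is judged:
By the outcome, as a careful person would: the job done as asked, in the order asked, and still so for the second after the job is handed in, while the arm keeps its last pose, push and grip.
It also fails if it takes over 66 s, if anything falls off the work surface, if the arm or the gripper's body presses on something with over 40 N, if the wrist force passes 120 N, or if a joint passes its speed limit or range.

## Robot

A 7-joint arm with a two-finger parallel gripper is mounted at the origin on the work surface. World frame = base frame: x ahead of the robot, y to its left, z up, the work surface at z = 0. Lengths are in m, angles in rad, forces in N, time in s.
With the tool pointing down it reaches from about 0.4 to 0.875 m from the base axis. Payload 19.3 kg.
Tool frame: the origin (TCP) lies midway between the tips of the shut fingers; the grasp point (between the pads) lies 19 mm behind it (bot.pinch_z is the distance from the TCP to the grasp point, in m); z points along the fingers, y is the direction in which the jaws open and shut (so a half turn about z gives the same grasp; the last joint's range is limited). The gripper opens to 85 mm and grips with 20 to 120 N. Pads are 22 mm wide; open, the fingers measure 114 mm over their backs; the gripper's body (76 mm by 85 mm) begins 54 mm behind the grasp point. The pads swing forward as they close: fully open they stand 13 mm farther back than shut.
Start: joints at [-1.394, 0.521, -0.036, 1.599, 0.021, 1.021, -0.113], TCP at [0.153, 0.606, 0.231] pointing down, gripper open.
Joint ranges: [-2.91, 2.91], [-0.3, 2.13], [-1.5, 1.42], [0.17, 2.43], [-1.26, 4.41], [0.16, 1.93], [-2.52, 2.52]. Speed limits (rad/s): [1.89, 1.89, 2.39, 2.39, 3.01, 3.01, 3.01].

## Interface

Orientations are given as [roll, pitch, yaw] about the fixed x, y, z axes, in that order (R = Rz(yaw) Ry(pitch) Rx(roll)).
In Python, from workcell import bot gives the robot as it stands. The module is installed in compiled form; this text tells all that it offers.
- The arm moves only by the tool move_arm, never from a script. Its argument "moves" is text: rows parted by semicolons, each of 4 numbers parted by spaces: the shift along the tool's x, y, z in mm, then the turn about the tool's z in rad. In form: dx dy dz yaw; .... A call has exactly 10 rows; each row is the pose to reach, as a shift and turn from the pose commanded when the call began, along the tool's axes at that moment; what a row does not reach only later rows make up. A row lasts 1/12 s, in which the tool goes at most 41.7 mm and 7.16 degrees, less where a joint would pass 70% of its speed; a pose out of reach is approached as far as the arm can. A call with a gripper value outside its range is refused whole. "grip" is the opening, from 0 (shut) to 1 (fully open), set as the call begins (left out, the last holds). The fingers move at their own pace and stop on an object; "grip_force" is the grip in N (left out, the last holds). Time passes only in rows, so rows that repeat a pose let the fingers close, or fill a call up. It gives the time, the measured TCP pose, the force and the opening at its end, in the units of the state.
- bot.observe(): the state, without advancing time (a new reading comes with each control period).
- bot.grab_frame(name): name is "scene" or "top"; returns a dict with "frame" (384x512x3 uint8, red, green, blue), "z_map" (384x512 float32, m along the optical axis (not along the pixel's ray), 0 where there is no reading), "K" (3x3 intrinsics, pixels), "eye" and "attitude" of the camera in the world. Camera axes: x right, y up, looking along -z (the intrinsics and any distortion apply to the point x, -y, -z); pixel columns grow to the right and rows downward; lengths in m; the calibration is good to about 2 mm. A picture is of the moment at which its call begins.
- bot.job_done(): hands the job in, once; it reports no verdict.
Trained networks look in a picture, given as the dict that the camera call returned (one of the last four; its "shot" number tells which), for a name from the list of things; names that differ only in an ending like _2 or _b are one class to them, and where a whole thing is asked for, a point or a joint stands for the part that bears it (a point fixed in the world has none). Each returns a list of dicts, best first, with "conf" (0 to 1); they miss things now and then, are a little off and sometimes report something else, mostly with a low value. They report only what shows in the picture. A call takes as long as a camera call. They do not tell look-alikes from the thing itself.
- bot.search_frame(picture, label): "at" ([column, row] in pixels, amid what is visible of it).
- bot.pinpoint(picture, label): "at" ([column, row] in pixels: a listed point, or the origin of a listed thing).
The state is a dict: "clock": time; "qpos": joint angles; "qd": joint speeds; "joint_efforts": joint torques, N m; "position": TCP position; "tool_rot": TCP orientation; "force": force on the tool from outside, world axes, zero at the start; "moment": the same for the moment, N m; "grip_width": finger opening in m.
Only numpy, scipy, OpenCV 4.12 (cv2) and the standard library are available. Lean on these libraries where they do the work, as an engineer would, in place of code of your own. Each camera call takes 0.05 s, during which the arm holds its last target. There are 200 camera calls.

## Working session

There is one attempt and no reset: what is moved stays moved. The work goes in short steps, Python scripts to look and compute and a tool call to move; the robot and the scene stay as the last step left them, time stands still between calls to the robot, and variables do not carry over. Pictures are saved under pics/ and viewed, about 8 in all and at most 12, crops included, and the job is handed in when it is done.

Besides the shell and the picture viewer there is one more tool, called after "Call:" as name(argument=value, ...) on one line, values as JSON. move_arm: Moves the arm, as the interface text tells. Its arguments: {"type":"object","properties":{"moves":{"type":"string"},"grip":{"type":"number"},"grip_force":{"type":"number"}},"required":["moves"]}

```bash
mkdir -p pics; cat > h.py <<'E'
import numpy as np, cv2
from scipy.spatial.transform import Rotation as R
from workcell import bot
def rot(p):
    a=np.array(p['attitude'],float)
    if a.shape==(3,3): return a
    return R.from_euler('xyz',a).as_matrix() if a.size==3 else R.from_quat(a).as_matrix()
def world(p,uv,z=None):
    "pixel -> world by depth map, or on the plane of height z"
    K=np.array(p['K']);u,v=uv
    d=np.array([(u-K[0,2])/K[0,0],-(v-K[1,2])/K[1,1],-1.])
    e=np.array(p['eye'],float);r=rot(p)@d
    if z is not None: return e+r*(z-e[2])/r[2]
    return e+r*p['z_map'][int(round(v)),int(round(u))]
def cloud(p):
    K=np.array(p['K']);h,w=p['z_map'].shape
    u,v=np.meshgrid(np.arange(w),np.arange(h))
    d=np.stack([(u-K[0,2])/K[0,0],-(v-K[1,2])/K[1,1],-np.ones_like(u,float)],-1)*p['z_map'][...,None]
    return d@rot(p).T+np.array(p['eye'],float)
def proj(p,X):
    K=np.array(p['K']);c=rot(p).T@(np.array(X)-p['eye'])
    return np.array([K[0,2]+K[0,0]*c[0]/-c[2],K[1,2]-K[1,1]*c[1]/-c[2]])
def save(p,n,crop=None,s=1):
    f=p['frame'][...,::-1]
    if crop: f=f[crop[1]:crop[3],crop[0]:crop[2]]
    cv2.imwrite('pics/'+n+'.png',cv2.resize(f,None,fx=s,fy=s,interpolation=cv2.INTER_CUBIC))
E
python3 - <<'E'
from h import *
np.set_printoptions(precision=4,suppress=True)
s=bot.observe();print(s, bot.pinch_z)
ps={}
for n in('scene','top'):
    p=ps[n]=bot.grab_frame(n);print(n,p['eye'],p['attitude'],p['K'],[k for k in p])
    for l in('manifold','hinge','lip','spacer','tab','rack_long','rack_short','lid','cover'):
        try:
            for d in bot.pinpoint(p,l)[:4]: print(l,np.round(d['at'],1),round(d['conf'],2),world(p,d['at']))
        except Exception as e: print(l,e)
import numpy as np
a=np.concatenate([ps['scene']['frame'],ps['top']['frame']],0)
import cv2
save(ps['scene'],'s0',s=1.5);save(ps['top'],'t0',s=1.5)
E
```

```text
{'clock': 0.0, 'qpos': array([-1.3942,  0.522 , -0.0363,  1.6   ,  0.0212,  1.0211, -0.1128]), 'qd': array([-0.0017,  0.0005, -0.0006, -0.0008, -0.0009,  0.0005,  0.0009]), 'joint_efforts': array([  0.001 , -92.7142,   1.9804, -36.992 ,   0.0179,   0.0085,
         0.    ]), 'position': array([0.1526, 0.6057, 0.2307]), 'tool_rot': array([-3.1404,  0.0001,  2.8948]), 'force': array([-0.2336, -0.4394, -0.1752]), 'moment': array([-0.0341,  0.021 , -0.0882]), 'grip_width': 0.08523938010667802} 0.0187
scene [ 1.2667 -0.0466  0.9081] [ 0.7346 -0.0005  1.5218] [[372.6868   0.     259.2417]
 [  0.     372.6868 189.5091]
 [  0.       0.       1.    ]] ['frame', 'z_map', 'K', 'eye', 'attitude', 'shot']
manifold [272.2 206.4] 0.91 [0.6424 0.0187 0.1478]
hinge [275.4 207.5] 0.73 [0.6448 0.027  0.1456]
lip [285.4 193.6] 0.93 [0.6184 0.0548 0.1697]
lip [113.4 251.3] 0.59 [ 0.7005 -0.4105  0.054 ]
spacer [296.5 163. ] 0.87 [0.3666 0.1236 0.0368]
spacer [352.9 203. ] 0.74 [0.5323 0.283  0.0154]
spacer [327.2 178.8] 0.59 [0.4241 0.2208 0.015 ]
tab [358.2 191.6] 0.9 [0.5318 0.2894 0.068 ]
tab [293.5 1
[... 953 characters left out ...]
7 0.0576 0.1784]
spacer [180.5 219.3] 0.69 [0.3986 0.2194 0.0016]
spacer [218.5 240.9] 0.68 [0.3371 0.1069 0.0405]
spacer [153.8 176.3] 0.67 [0.5182 0.2778 0.0737]
tab [150.  173.3] 0.63 [0.5259 0.286  0.0819]
tab [175.1 211. ] 0.56 [0.4223 0.2189 0.0805]
tab [212.2 241.6] 0.48 [0.3381 0.1198 0.0807]
rack_long [230.5 176.5] 0.96 [0.5155 0.0701 0.0428]
rack_long [253.3 176.2] 0.68 [0.5147 0.0063 0.0445]
rack_short [254.7 174.3] 0.9 [0.5211 0.0024 0.0312]
rack_short [148.8 172. ] 0.37 [0.5297 0.2898 0.0798]
lid it knows: amber_bottle, beaker, clear_bottle, cover, hinge, lip, manifold, rack_long, rack_short, spacer, tab, tip_box, vial_tray, wrench
cover [237.6 155.3] 0.67 [0.573  0.0485 0.0556]
```

View pics/s0.png

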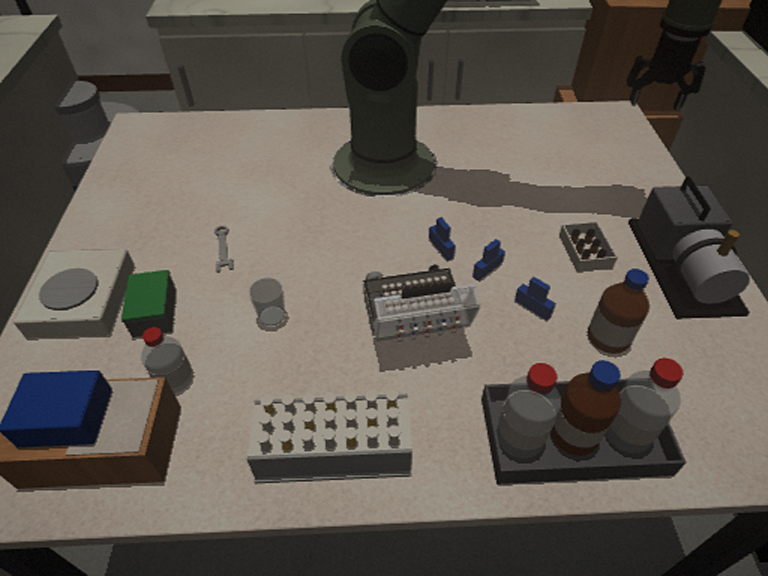

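View pics/t0.png

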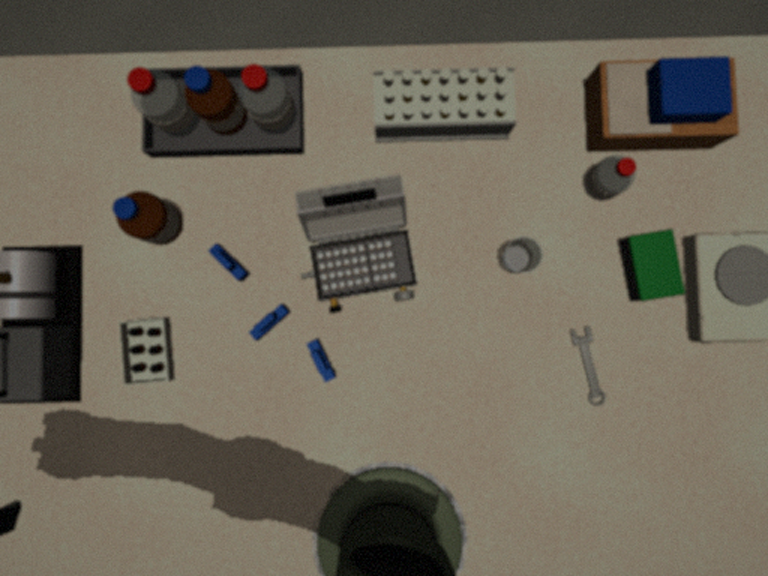

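The scene view shows three blue spacers: (357,200) is farthest left, with others at (327,175) and (293,160); coordinates are unscaled pixels. The open cover is at (280,205). The top view shows the target spacer at (153,175) and the manifold at (242,177), with its free gap apparently at the right (-y) end. Next I'll measure both exactly from the depth maps.

```bash
python3 - <<'E'
from h import *
np.set_printoptions(precision=4,suppress=True)
for n in('top','scene'):
    p=bot.grab_frame(n);C=cloud(p);f=p['frame'].astype(int)
    blue=(f[...,2]>1.6*f[...,0])&(f[...,2]>f[...,1]*1.4)&(p['z_map']>0)
    near=np.hypot(C[...,0]-.525,C[...,1]-.283)<.07
    print(n,'table z',np.median(C[...,2][np.hypot(C[...,0]-.45,C[...,1]+.03)<.03]))
    for nm,lo,hi in(('body',.03,.05),('tab',.07,.09),('all',.0,.09)):
        P=C[blue&near&(C[...,2]>lo)&(C[...,2]<hi)]
        if len(P)<8: print(nm,len(P));continue
        r=cv2.minAreaRect((P[:,:2]*1000).astype(np.float32));print(nm,len(P),P.mean(0),r, 'z',np.percentile(P[:,2],[5,50,95]))
    # manifold
    m=(abs(C[...,0]-.515)<.09)&(abs(C[...,1]-.035)<.14)
    P=C[m&(C[...,2]>.043)&(C[...,2]<.058)]
    r=cv2.minAreaRect((P[:,:2]*1000).astype(np.float32));print('rim',len(P),r)
    for l in('lip','tab','spacer','hinge','manifold'):
        h={'lip':None,'tab':.07,'spacer':0,'hinge':.052,'manifold':0}[l]
        for d in bot.pinpoint(p,l)[:3]: print(l,np.round(d['at'],1),round(d['conf'],2),world(p,d['at'],h))
    if n=='top':
        print('zmap rows');
        np.save('top.npy',C)
        save(p,'t1',(190,110,290,215),5.5)
    else: save(p,'s1',(230,160,340,240),6)
E
```

```text
top table z 0.0022645127057009384
body 110 [0.5247 0.286  0.0407] ((528.007568359375, 292.44012451171875), (77.89655303955078, 18.319984436035156), 44.052093505859375) z [0.0357 0.0404 0.0472]
tab 68 [0.5283 0.2926 0.08  ] ((528.97314453125, 294.0655822753906), (39.17301940917969, 12.42913818359375), 44.043033599853516) z [0.0749 0.0805 0.0831]
all 205 [0.5251 0.2875 0.0548] ((528.007568359375, 292.44012451171875), (77.89655303955078, 18.319984436035156), 44.052093505859375) z [0.0352 0.0445 0.0828]
rim 1541 ((528.5667114257812, 41.09728240966797), (175.83079528808594, 187.4056396484375), 7.1931328773498535)
lip [231.1 129.7] 0.55 [0.6217 0.0573 0.1755]
lip [397.7 119.4] 0.42 [ 0.6564 -0.3882  0.0853]
tab [148.1 172.8] 0.62 [0.5286 0.2943 0.07  ]
tab [210.2 240. ] 0.59 [0.3419 0.1264 0.07  ]
tab [174.2 212.8] 0.53 [0.4175 0.2235 0.07  ]
spacer [215.7 236.5] 0.82 [0.3471 0.1188 0.    ]
spacer [101.9 231.2] 0.69 [0.3692 0.4476 0.    ]
spacer [152.6 175.7] 0.67 [0.5267 0.2997 0.    ]
hinge [240.8 157.3] 0.76 [0.5677 0.0398 0.052 ]
manifold [241.2 173.9] 0.72 [0.526  0.0419 0.    ]
zmap 
[... 342 characters left out ...]
.0819]
all 113 [0.5315 0.2919 0.0542] ((529.6021728515625, 291.4492492675781), (79.5053482055664, 21.60337257385254), 44.93184280395508) z [0.0373 0.0405 0.0812]
rim 497 ((515.1700439453125, 37.25813293457031), (152.03512573242188, 186.7513427734375), 8.828109741210938)
lip [284.1 195.6] 0.71 [0.6305 0.0499 0.1757]
tab [358.9 188.5] 0.97 [0.5211 0.2936 0.07  ]
tab [294.9 150.5] 0.85 [0.3406 0.1188 0.07  ]
tab [328.1 166.9] 0.79 [0.4237 0.2162 0.07  ]
spacer [294.2 163.7] 0.89 [0.3317 0.1223 0.    ]
spacer [327.6 179. ] 0.85 [0.4109 0.2265 0.    ]
spacer [271.1 203.3] 0.69 [0.5082 0.0288 0.    ]
hinge [272.2 206.8] 0.59 [0.5654 0.0268 0.052 ]
manifold [274.7 205.5] 0.82 [0.5178 0.0395 0.    ]
```

View pics/t1.png

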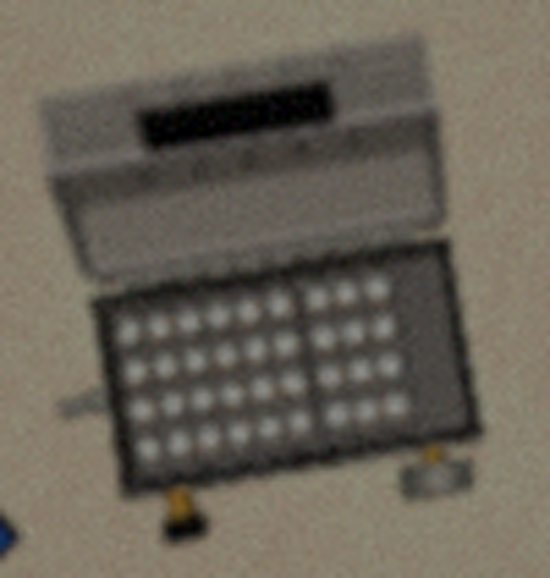

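```bash
python3 - <<'E'
from h import *
from scipy.optimize import least_squares
np.set_printoptions(precision=4,suppress=True)
for n in('top','scene'):
  acc=[]
  for k in range(3):
    p=bot.grab_frame(n);acc.append(p['frame'].astype(float))
    if k==0: C=cloud(p)
  g=np.mean(acc,0).mean(-1)
  # dark gasket ring model: 104x186 outer, 6mm wide; fit pose by minimising mean brightness on ring centre line at z=.052
  t=np.linspace(-1,1,60)
  def ring(x,y,a,hx=.049,hy=.090):
    q=np.concatenate([np.c_[hx*t,0*t+hy],np.c_[hx*t,0*t-hy],np.c_[0*t-hx,hy*t],np.c_[0*t+hx,hy*t]])
    c,s=np.cos(a),np.sin(a);return np.c_[x+c*q[:,0]-s*q[:,1],y+s*q[:,0]+c*q[:,1],0*q[:,0]+.052]
  K=np.array(p['K'])
  def val(v,sides=slice(None)):
    X=ring(*v);c=(X-p['eye'])@rot(p);u=K[0,2]+K[0,0]*c[:,0]/-c[:,2];w=K[1,2]-K[1,1]*c[:,1]/-c[:,2]
    return cv2.remap(cv2.GaussianBlur(g,(0,0),.7).astype(np.float32),u.astype(np.float32)[None],w.astype(np.float32)[None],1)[0][sides].mean()
  from scipy.optimize import differential_evolution as DE
  r=DE(lambda v:val(v),[(.49,.55),(.01,.07),(.05,.2)],seed=1,tol=1e-6)
  print(n,r.x,r.fun)
  x,y,a=r.x
  c,s=np.cos(a),np.sin(a)
  L=np.stack([c*(C[...,0]-x)+s*(C[...,1]-y),-s*(C[...,0]-x)+c*(C[...,1]-y),C[...,2]],-1)*1000
  if n=='top':
    for rx in((-30,-10),(-10,10),(10,30)):
      for y0 in range(-96,96,4):
        m=(L[...,0]>rx[0])&(L[...,0]<rx[1])&(L[...,1]>=y0)&(L[...,1]<y0+4)&(L[...,2]<70)
        print(y0,np.round(np.median(L[...,2][m])) if m.any() else None,end='; ')
      print()
  m=(abs(L[...,1])<100)&(L[...,0]>20)&(L[...,0]<140)&(L[...,2]>70)&(L[...,2]<260)
  P=L[m];print('cover top z',np.percentile(P[:,2],[50,95,99.5]))
  # lip: dark pixels up high
  lm=m&(p['frame'].mean(-1)<45)&(abs(L[...,1])<60)&(L[...,2]>140);P=L[lm]
  if len(P): print('lip',len(P),P.mean(0),np.percentile(P,[3,97],axis=0))
E
```

```text
top [0.515  0.0388 0.143 ] 52.1036376953125
-96 1.0; -92 53.0; -88 32.0; -84 18.0; -80 18.0; -76 17.0; -72 18.0; -68 17.0; -64 17.0; -60 32.0; -56 40.0; -52 38.0; -48 35.0; -44 33.0; -40 46.0; -36 43.0; -32 32.0; -28 35.0; -24 42.0; -20 46.0; -16 31.0; -12 31.0; -8 35.0; -4 40.0; 0 46.0; 4 32.0; 8 35.0; 12 45.0; 16 34.0; 20 34.0; 24 35.0; 28 44.0; 32 32.0; 36 34.0; 40 39.0; 44 38.0; 48 31.0; 52 33.0; 56 39.0; 60 43.0; 64 32.0; 68 34.0; 72 42.0; 76 43.0; 80 34.0; 84 30.0; 88 51.0; 92 53.0; 
-96 -2.0; -92 53.0; -88 28.0; -84 17.0; -80 17.0; -76 17.0; -72 17.0; -68 16.0; -64 18.0; -60 32.0; -56 35.0; -52 46.0; -48 36.0; -44 33.0; -40 46.0; -36 38.0; -32 32.0; -28 34.0; -24 45.0; -20 42.0; -16 32.0; -12 32.0; -8 33.0; -4 43.0; 0 47.0; 4 33.0; 8 32.0; 12 40.0; 16 41.0; 20 32.0; 24 36.0; 28 43.0; 32 35.0; 36 34.0; 40 36.0; 44 45.0; 48 32.0; 52 33.0; 56 46.0; 60 42.0; 64 32.0; 68 34.0; 72 42.0; 76 43.0; 80 34.0; 84 30.0; 88 53.0; 92 53.0; 
-96 3.0; -92 53.0; -88 28.0; -84 19.0; -80 17.0; -76 17.0; -72 18.0; -68 17.0; -64 18.0; -60 32.0; -56 35.0; -52 45.0; -48 33.0; -44 33.0; -40 43.0; -36 40.0; -32 35.0; -28 34.0; -24 47.0; -20 35.0; -16 31.0; -12 26.0; -8 35.0; -4 47.0; 0 37.0; 4 32.0; 8 33.0; 12 36.0; 16 40.0; 20 32.0; 24 34.0; 28 46.0; 32 34.0; 36 35.0; 40 40.0; 44 47.0; 48 34.0; 52 33.0; 56 46.0; 60 43.0; 64 34.0; 68 36.0; 72 47.0; 76 39.0; 80 34.0; 84 30.0; 88 53.0; 92 52.0; 
cover top z [146.3074 177.1259 180.4881]
lip 254 [107.1561  -0.0158 169.5308] [[100.9784 -40.5705 154.5589]
 [114.025   41.1826 180.1824]]
scene [0.5497 0.0416 0.1605] 73.28565216064453
cover top z [141.3715 174.0759 178.8836]
lip 188 [ 78.4509  -2.1469 169.7373] [[ 72.7237 -43.8306 152.2605]
 [ 82.9484  38.4832 179.0989]]
```

```bash
cat >> h.py <<'E'
def plan(xyz,yaw,n=1):
    "shift in tool axes (mm) and turn from the measured pose to a world target with the tool down"
    s=bot.observe();r,pi,y0=s['tool_rot'];M=R.from_euler('xyz',[r,pi,y0]).as_matrix()
    d=M.T@(np.array(xyz)-s['position'])*1000;t=-((yaw-y0+np.pi)%(2*np.pi)-np.pi)
    print('shift',np.round(d,1),'turn',round(t,3),'rot',np.round(s['tool_rot'],4))
E
python3 - <<'E'
from h import *
np.set_printoptions(precision=4,suppress=True)
plan((.5293,.293,.231),.775)
p=bot.grab_frame('top')
for d in bot.search_frame(p,'amber_bottle'): print(d, world(p,d['at']))
C=cloud(p);m=(C[...,2]>.03)&(C[...,2]<.19)&(abs(C[...,0]-.62)<.12)&(C[...,1]>.33)&(C[...,1]<.5)
P=C[m];print(len(P),P.min(0),P.max(0)); Q=P[P[:,2]>.16];print(Q.mean(0))
E
```

```text
shift [-441.7 -211.6    0.3] turn 2.12 rot [-3.1416 -0.      2.8948]
{'at': [96.8, 142.9], 'conf': 0.63} [0.6025 0.4088 0.1409]
{'at': [97.0, 233.0], 'conf': 0.29} [0.3644 0.4611 0.002 ]
1208 [0.566  0.3323 0.0301] [0.74   0.4743 0.185 ]
[0.6087 0.4293 0.179 ]
```

Call:
move_arm(moves="-25 -12 0 0.11; -55 -26 0 0.22; -85 -41 0 0.33; -115 -55 0 0.44; -145 -69 0 0.55; -175 -84 0 0.66; -205 -98 0 0.77; -235 -113 0 0.88; -265 -127 0 0.99; -295 -141 0 1.1", grip=1)

```text
clock: 2.73
position: [0.4054, 0.3961, 0.2315]
tool_rot: [3.141, -0.0, 1.789]
force: [-0.3, 1.3, 0.6]
grip_width: 0.0855
```

```bash
python3 -c "
from h import *
plan((.5293,.293,.11),.775);print(bot.observe()['position'],bot.observe()['qpos'])"
```

```text
shift [-127.5   98.6  121.5] turn 1.014 rot [ 3.1413e+00 -3.0000e-04  1.7894e+00]
[0.40538539 0.39607243 0.23152317] [-1.0845196   0.44209208  0.28424189  1.76882151 -0.14806365  0.9511219
 -0.52139737]
```

Call:
move_arm(moves="-14 10 0 0.11; -30 23 0 0.22; -50 38 0 0.33; -70 54 10 0.44; -90 70 30 0.55; -108 84 55 0.66; -120 93 80 0.77; -127 98 100 0.88; -127.5 98.6 115 0.98; -127.5 98.6 120 1.014")

```text
clock: 3.57
position: [0.5283, 0.2938, 0.109]
tool_rot: [-3.142, 0.003, 0.775]
force: [-0.4, 0.5, -0.3]
grip_width: 0.0854
```

```bash
python3 - <<'E'
from h import *
np.set_printoptions(precision=4,suppress=True)
plan((.5293,.293,.0513),.775);print(bot.observe()['position'],bot.observe()['qpos'])
p=bot.grab_frame('scene');save(p,'s2',(300,130,420,220),6)
E
```

```text
shift [ 0.3  1.3 57.7] turn -0.0 rot [-3.1416  0.003   0.7745]
[0.5283 0.2938 0.109 ] [-0.9238  0.6997  0.478   1.7712 -0.4337  0.7801 -1.0237]
```

View pics/s2.png

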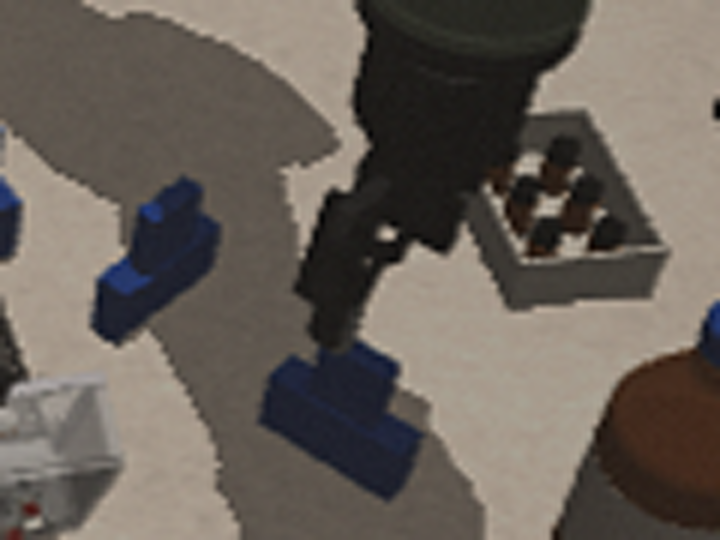

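The open jaws straddle the target's tab across its thickness (around pixel (358,190) unscaled), aligned with the bar. I'll descend and grip.

Call:
move_arm(moves="0.3 1 10 0; 0.3 1 22 0; 0.3 1 34 0; 0.3 1 46 0; 0.3 1 53 0; 0.3 1 56 0; 0.3 1 56 0; 0.3 1 56 0; 0.3 1 56 0; 0.3 1 56 0")

```text
clock: 4.45
position: [0.5299, 0.2945, 0.0558]
tool_rot: [3.141, -0.001, 0.781]
force: [0.5, -0.1, 0.9]
grip_width: 0.0856
```

Call:
move_arm(moves="0 0 0 0; 0 0 0 0; 0 0 0 0; 0 0 0 0; 0 0 0 0; 0 0 0 0; 0 0 0 0; 0 0 0 0; 0 0 0 0; 0 0 0 0", grip=0, grip_force=45)

```text
clock: 5.28
position: [0.5298, 0.2943, 0.0554]
tool_rot: [3.142, -0.0, 0.781]
force: [0.3, -0.3, 4.3]
grip_width: 0.0131
```

Call:
move_arm(moves="0 0 -3 0; 0 0 -12 0; 0 0 -25 0; 0 0 -40 0; 0 0 -55 0; 0 0 -70 0; 0 0 -85 0; 0 0 -97 0; 0 0 -104 0; 0 0 -105 0")

```text
clock: 6.12
position: [0.5301, 0.2946, 0.162]
tool_rot: [3.141, -0.002, 0.781]
force: [-0.1, -0.2, -1.6]
grip_width: 0.0134
```

```bash
python3 - <<'E'
from h import *
np.set_printoptions(precision=4,suppress=True)
plan((.5255,-.0342,.160),.143);print(bot.observe()['position'],bot.observe()['force'],bot.observe()['grip_width'])
E
```

```text
shift [-234.7  230.3    1.6] turn 0.638 rot [ 3.1414 -0.002   0.7807]
[0.5301 0.2946 0.162 ] [-0.1483 -0.1846 -1.6408] 0.013385538699399983
```

Call:
move_arm(moves="-8 8 0 0.04; -24 24 0 0.1; -42 41 0 0.17; -62 61 0 0.24; -82 81 0 0.31; -102 101 0 0.38; -122 121 0 0.45; -142 141 0 0.52; -160 158 0 0.58; -172 170 0 0.62")

```text
clock: 6.95
position: [0.5262, 0.0493, 0.1599]
tool_rot: [3.141, 0.001, 0.153]
force: [-0.1, -0.8, -1.4]
grip_width: 0.0133
```

```bash
python3 - <<'E'
from h import *
plan((.5255,-.0342,.160),.143);print(bot.observe()['position'])
E
```

```text
shift [-13.5  82.4  -0.1] turn 0.01 rot [3.1408e+00 1.2000e-03 1.5330e-01]
[0.52621252 0.04928431 0.15985311]
```

Call:
move_arm(moves="-2 10 0 0; -4 25 0 0.005; -7 42 0 0.01; -10 58 0 0.01; -12 72 0 0.01; -13 80 0 0.01; -13.5 82 0 0.01; -13.5 82 0 0.01; -13.5 82 0 0.01; -13.5 82 0 0.01")

```text
clock: 7.78
position: [0.527, -0.0295, 0.1602]
tool_rot: [-3.141, 0.0, 0.152]
force: [0.3, 0.4, -0.5]
grip_width: 0.013
```

```bash
python3 - <<'E'
from h import *
np.set_printoptions(precision=4,suppress=True)
plan((.5255,-.0342,.160),.143);print(bot.observe()['position'])
for n in('top','scene'):
    p=bot.grab_frame(n);C=cloud(p);f=p['frame'].astype(int)
    b=(f[...,2]>1.6*f[...,0])&(f[...,2]>f[...,1]*1.4)&(np.hypot(C[...,0]-.5255,C[...,1]+.034)<.08)
    P=C[b];print(n,len(P))
    for lo,hi in((.12,.16),(.03,.2)):
        Q=P[(P[:,2]>lo)&(P[:,2]<hi)]
        if len(Q)>5: print(Q.mean(0),cv2.minAreaRect((Q[:,:2]*1000).astype(np.float32)),np.percentile(Q[:,2],[2,98]))
    save(p,n+'3',(190,110,300,215) if n=='top' else (215,140,325,230),5.5)
E
```

```text
shift [-2.2  4.4  0.2] turn 0.009 rot [-3.1412  0.0002  0.1522]
[ 0.527  -0.0295  0.1602]
top 3
scene 88
[ 0.5492 -0.0287  0.1445] ((530.906494140625, -31.28062629699707), (67.38529205322266, 18.664566040039062), 10.817002296447754) [0.1271 0.1536]
[ 0.5403 -0.029   0.1619] ((530.906494140625, -31.28062629699707), (67.38529205322266, 18.664566040039062), 10.817002296447754) [0.1328 0.1868]
```

View pics/scene3.png

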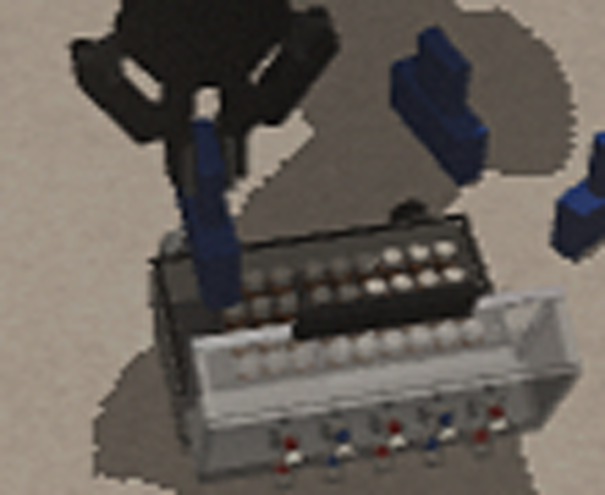

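View pics/top3.png

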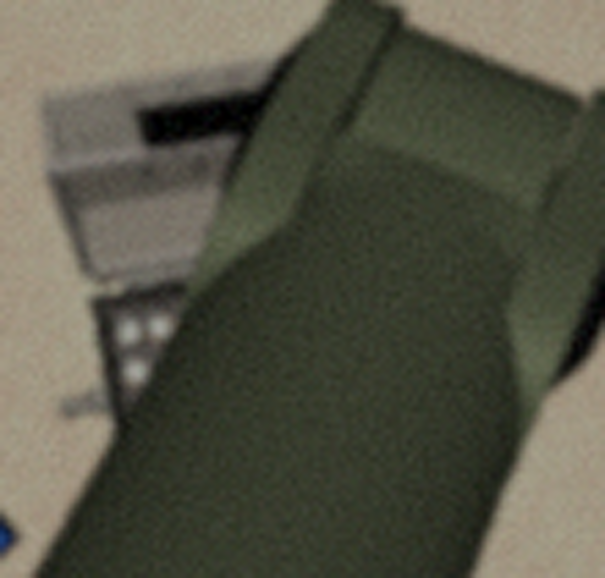

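The scene view shows the held spacer upright above the gap at the -y end (crop (210,270)), clear of the cover. The arm hides the gap from the top camera. I'll correct the small offset and lower partway.

Call:
move_arm(moves="-1 2 0 0.004; -2 4.4 2 0.009; -2.2 4.6 8 0.009; -2.2 4.6 16 0.009; -2.2 4.6 24 0.009; -2.2 4.6 32 0.009; -2.2 4.6 38 0.009; -2.2 4.6 40 0.009; -2.2 4.6 40 0.009; -2.2 4.6 40 0.009")

```text
clock: 8.72
position: [0.5255, -0.0356, 0.1203]
tool_rot: [3.141, 0.0, 0.142]
force: [-0.5, -0.2, -0.6]
grip_width: 0.0131
```

```bash
python3 - <<'E'
from h import *
np.set_printoptions(precision=4,suppress=True)
plan((.5255,-.0342,.0634),.143);print(bot.observe()['position'],bot.observe()['force'])
p=bot.grab_frame('scene')
# expected edges projected: spacer corners by model and gap by model, compare to the picture
x,y,a=.515,.0388,.143;c,s=np.cos(a),np.sin(a)
def W(q): return np.array([x+c*q[0]-s*q[1],y+s*q[0]+c*q[1],q[2]])
im=cv2.resize(p['frame'][...,::-1],None,fx=6,fy=6,interpolation=cv2.INTER_CUBIC)
def line(A,B,col):
    a_,b_=[tuple(int(v) for v in (proj(p,q)*6+3)) for q in(A,B)];cv2.line(im,a_,b_,col,1)
for A,B in(((-52,-93),(52,-93)),((-52,93),(-52,-93)),((-52,93),(52,93)),((52,93),(52,-93)),((-46,-87),(46,-87)),((46,-87),(46,87)),((-46,-87),(-46,87))):
    line(W(np.r_[A,52]/1e3),W(np.r_[B,52]/1e3),(0,255,0))
cv2.imwrite('pics/s4.png',im[140*6:230*6,225*6:325*6])
E
```

```text
shift [ 0.2 -1.4 56.9] turn -0.001 rot [3.1415 0.     0.1416]
[ 0.5255 -0.0356  0.1203] [-0.5269 -0.2478 -0.5546]
```

View pics/s4.png

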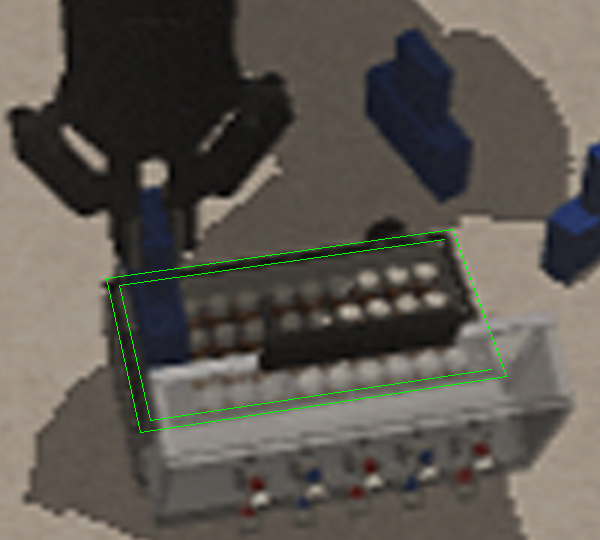

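The model outline (green) matches the rim to about a pixel, and the spacer is just above the gap. I'll lower it into the gap while watching the forces.

Call:
move_arm(moves="0 -0.6 2 0; 0 -1.2 6 0; 0 -1.2 10 0; 0 -1.2 14 0; 0 -1.2 18 0; 0 -1.2 22 0; 0 -1.2 26 0; 0 -1.2 30 0; 0 -1.2 30 0; 0 -1.2 30 0")

```text
clock: 9.6
position: [0.5252, -0.0344, 0.0901]
tool_rot: [3.142, 0.0, 0.142]
force: [-0.7, -0.1, -1.3]
grip_width: 0.0133
```

```bash
python3 - <<'E'
from h import *
np.set_printoptions(precision=4,suppress=True)
plan((.5255,-.0342,.0634),.143);s=bot.observe();print(s['position'],s['force'],s['moment'])
E
```

```text
shift [ 0.4 -0.2 26.7] turn -0.001 rot [3.1415 0.0004 0.1415]
[ 0.5252 -0.0344  0.0901] [-0.698  -0.1392 -1.3061] [-0.0189 -0.0669 -0.0643]
```

Bottom is at about z = 0.035, with no contact so far.

Call:
move_arm(moves="0 0 2 0; 0 0 4 0; 0 0 6 0; 0 0 8 0; 0 0 10 0; 0 0 12 0; 0 0 14 0; 0 0 16 0; 0 0 17 0; 0 0 17 0")

```text
clock: 10.43
position: [0.5252, -0.0343, 0.0731]
tool_rot: [-3.142, 0.0, 0.142]
force: [-0.3, -0.0, -0.6]
grip_width: 0.0129
```

Call:
move_arm(moves="0 0 1 0; 0 0 2 0; 0 0 3 0; 0 0 4 0; 0 0 5 0; 0 0 6 0; 0 0 7 0; 0 0 8 0; 0 0 9 0; 0 0 9.5 0")

```text
clock: 11.27
position: [0.5253, -0.0343, 0.0636]
tool_rot: [3.142, 0.0, 0.142]
force: [-0.1, -0.2, 0.0]
grip_width: 0.0133
```

Call:
move_arm(moves="0 0 0.5 0; 0 0 1 0; 0 0 1.5 0; 0 0 1.5 0; 0 0 1.5 0; 0 0 1.5 0; 0 0 1.5 0; 0 0 1.5 0; 0 0 1.5 0; 0 0 1.5 0")

```text
clock: 12.1
position: [0.5254, -0.0344, 0.0633]
tool_rot: [-3.141, -0.001, 0.141]
force: [-7.1, 0.5, 26.8]
grip_width: 0.0128
```

Seated on the floor: z = 0.0633 against the expected 0.0634, with a firm reaction. I'll ease off, release and retreat upwards.

Call:
move_arm(moves="0 0 -1 0; 0 0 -1.3 0; 0 0 -1.3 0; 0 0 -1.3 0; 0 0 -1.3 0; 0 0 -1.3 0; 0 0 -1.3 0; 0 0 -1.3 0; 0 0 -1.3 0; 0 0 -1.3 0")

```text
clock: 12.93
position: [0.5253, -0.0343, 0.0636]
tool_rot: [3.142, 0.0, 0.142]
force: [-0.3, -0.4, -1.1]
grip_width: 0.0134
```

Call:
move_arm(moves="0 0 0 0; 0 0 0 0; 0 0 0 0; 0 0 0 0; 0 0 0 0; 0 0 0 0; 0 0 -5 0; 0 0 -15 0; 0 0 -30 0; 0 0 -50 0", grip=0.4)

```text
clock: 13.77
position: [0.5248, -0.0345, 0.1143]
tool_rot: [3.141, 0.001, 0.141]
force: [0.2, -0.2, 0.9]
grip_width: 0.0344
```

Call:
move_arm(moves="0 0 -20 0; 0 0 -45 0; 0 0 -75 0; 0 0 -105 0; 0 0 -125 0; 0 0 -140 0; 0 0 -145 0; 0 0 -145 0; 0 0 -145 0; 0 0 -145 0")

```text
clock: 14.6
position: [0.5248, -0.0342, 0.2578]
tool_rot: [-3.142, 0.001, 0.142]
force: [-0.4, -1.1, 0.0]
grip_width: 0.0339
```

```bash
python3 - <<'E'
from h import *
np.set_printoptions(precision=4,suppress=True)
s=bot.observe();print(s['position'],s['tool_rot'],s['force'])
for n in('top','scene'):
  p=bot.grab_frame(n);C=cloud(p);f=p['frame'].astype(int)
  x,y,a=.515,.0388,.143;c,ss=np.cos(a),np.sin(a)
  L=np.stack([c*(C[...,0]-x)+ss*(C[...,1]-y),-ss*(C[...,0]-x)+c*(C[...,1]-y),C[...,2]],-1)*1000
  b=(f[...,2]>1.5*f[...,0])&(f[...,2]>f[...,1]*1.3)&(abs(L[...,0])<60)&(abs(L[...,1])<100)
  P=L[b];print(n,'spacer',len(P),P.mean(0) if len(P) else '',np.percentile(P,[2,50,98],axis=0) if len(P) else '')
  lm=(f.mean(-1)<45)&(abs(L[...,1])<60)&(L[...,2]>130)&(L[...,2]<200)&(L[...,0]>50)&(L[...,0]<140)
  P=L[lm];print('lip',len(P),np.percentile(P,[3,50,97],axis=0) if len(P) else '')
  if n=='scene': save(p,'s5',(200,110,340,240),5)
E
```

```text
[ 0.5248 -0.0342  0.2578] [-3.1416  0.0013  0.1417] [-0.3598 -1.0691  0.0448]
top spacer 0  
lip 95 [[101.9914   8.3914 156.6776]
 [107.716   25.6559 171.0071]
 [113.9103  42.2572 179.94  ]]
scene spacer 51 [ -5.4387 -77.0194  76.905 ] [[-40.5733 -83.7314  45.5426]
 [ -3.3986 -77.1027  87.8796]
 [ 18.532  -70.3628  90.379 ]]
lip 188 [[107.8231 -44.3153 152.5995]
 [113.911   -3.6454 173.6522]
 [117.8289  38.0851 178.9617]]
```

View pics/s5.png

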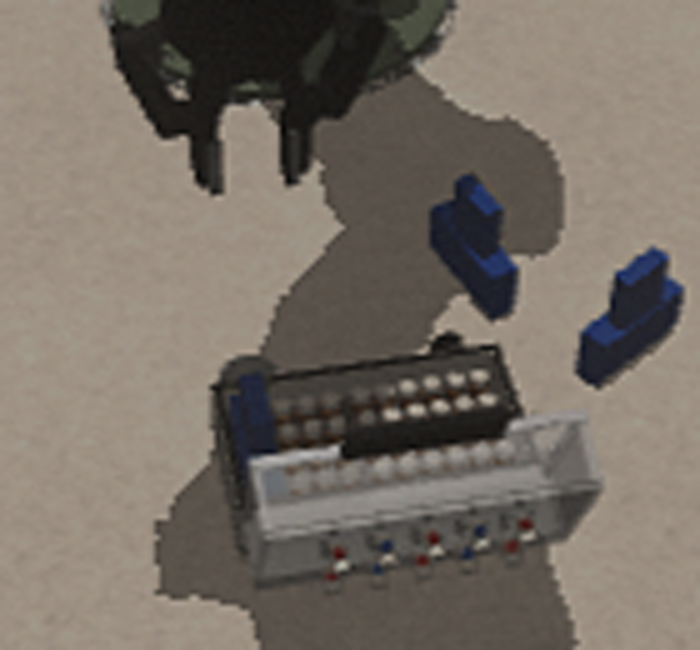

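The spacer is seated upright in the -y end gap (crop (255,415)), with its top at about 88 mm and the racks unmoved. Cover opening angle is about 1.93 rad. Next I'll shut the fingers and go over behind the lip.

Call:
move_arm(moves="10 -5 0 0; 27 -13 0 0; 47 -23 0 0; 67 -33 0 0; 87 -43 0 0; 107 -53 0 0; 125 -62 0 0; 140 -69 0 0; 149 -73 0 0; 152 -74 0 0", grip=0)

```text
clock: 15.53
position: [0.6665, 0.0621, 0.2573]
tool_rot: [3.141, 0.001, 0.143]
force: [0.5, -0.9, -0.3]
grip_width: 0.0001
```

Call:
move_arm(moves="0 0 5 0; 0 0 15 0; 0 0 30 0; 0 0 45 0; 0 0 60 0; 0 0 75 0; 0 0 88 0; 0 0 95 0; 0 0 95 0; 0 0 95 0")

```text
clock: 16.37
position: [0.6652, 0.0602, 0.1636]
tool_rot: [3.141, 0.0, 0.141]
force: [-0.3, -1.2, -0.6]
grip_width: 0.0002
```

```bash
cat >> h.py <<'E'
MX,MY,MA=.515,.0388,.143
def mani(P):
    "world -> manifold frame, mm"
    c,s=np.cos(MA),np.sin(MA);d=np.asarray(P,float)-[MX,MY,0]
    return np.array([c*d[0]+s*d[1],-s*d[0]+c*d[1],d[2]])*1000
def arc(th):
    "TCP in the manifold frame (x,z mm) that holds the lip at hinge angle th"
    c,s=np.cos(th),np.sin(th)
    if c<0: return 57-137*c+10*s+11, 52+122*s+10*c
    r=122+15*c; return 57-r*c+10*s+11, 52+r*s+10*c
E
python3 - <<'E'
from h import *
np.set_printoptions(precision=4,suppress=True)
s=bot.observe();m=mani(s['position']);print(m,s['tool_rot'],s['force'],s['grip_width'])
for th in np.r_[1.93,1.9:-.01:-.1]:
    x,z=arc(th);print(round(th,2),'abs',np.round([x,z],1),'shift',np.round([x-m[0],m[1],m[2]-z],1))
p=bot.grab_frame('scene');save(p,'s6',(200,110,340,240),5)
E
```

```text
[151.7397  -0.2392 163.6274] [3.1414 0.0002 0.1414] [-0.2727 -1.1998 -0.6332] 0.00023710410881644148
1.93 abs [125.5 162.7] shift [-26.2  -0.2   0.9]
1.9 abs [121.8 164.2] shift [-30.   -0.2  -0.6]
1.8 abs [108.9 168.5] shift [-42.9  -0.2  -4.9]
1.7 abs [ 95.6 171.7] shift [-56.2  -0.2  -8.1]
1.6 abs [ 82.  173.7] shift [-69.7  -0.2 -10. ]
1.5 abs [ 69.3 175.5] shift [-82.5  -0.2 -11.8]
1.4 abs [ 56.7 176.4] shift [-95.1  -0.2 -12.8]
1.3 abs [ 43.9 176.1] shift [-107.8   -0.2  -12.5]
1.2 abs [ 31.1 174.4] shift [-120.6   -0.2  -10.8]
1.1 abs [ 18.5 171.3] shift [-133.3   -0.2   -7.7]
1.0 abs [  6.1 166.9] shift [-145.6   -0.2   -3.3]
0.9 abs [ -5.8 161.1] shift [-157.5   -0.2    2.5]
0.8 abs [-17.1 154. ] shift [-168.8   -0.2    9.6]
0.7 abs [-27.6 145.6] shift [-179.4   -0.2   18. ]
0.6 abs [-37.3 136.1] shift [-189.    -0.2   27.5]
0.5 abs [-45.8 125.6] shift [-197.6   -0.2   38.1]
0.4 abs [-53.2 114.1] shift [-204.9   -0.2   49.5]
0.3 abs [-59.3 101.8] shift [-211.    -0.2   61.8]
0.2 abs [-64.  89.] shift [-215.7   -0.2   74.7]
0.1 abs [-67.2  75.6] shift [-219.    -0.2   88. ]
-0.0 abs [-69.  62.] shift [-220.7   -0.2  101.6]
```

View pics/s6.png

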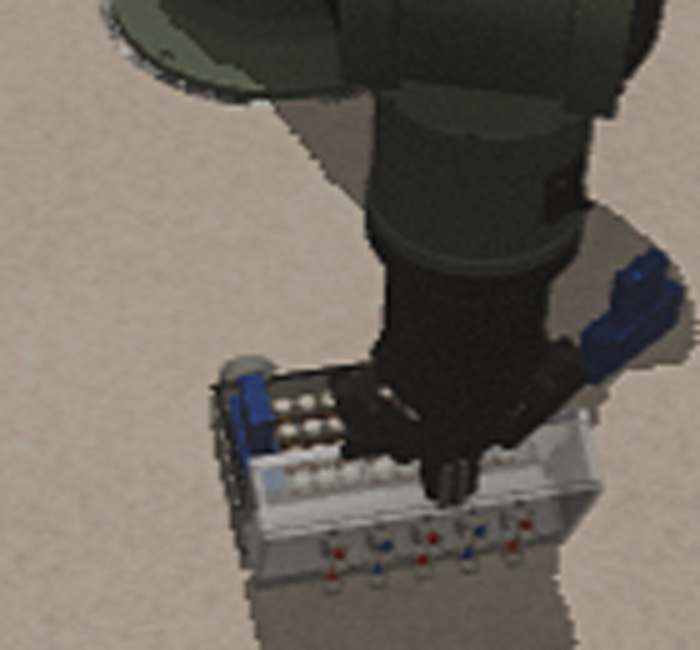

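The shut fingertips stand behind the lip, in the middle of its width (crop (447,490)), and the cover is still open. I'll pull forwards along the arc.

Call:
move_arm(moves="-6 0 0 0; -14 0 0.5 0; -22 0 1 0; -30 0 -0.6 0; -40 0 -4 0; -50 0 -6.5 0; -60 0 -8.5 0; -70 0 -10 0; -80 0 -11.5 0; -90 0 -12.5 0")

```text
clock: 17.25
position: [0.5756, 0.0477, 0.1766]
tool_rot: [-3.141, -0.001, 0.142]
force: [6.0, 1.0, -3.5]
grip_width: -0.0
```

```bash
python3 - <<'E'
from h import *
np.set_printoptions(precision=4,suppress=True)
s=bot.observe();print(mani(s['position']),s['tool_rot'],s['force'])
p=bot.grab_frame('scene');save(p,'s7',(200,110,340,240),5)
E
```

```text
[ 61.2669   0.2099 176.6356] [-3.1414 -0.0015  0.1419] [ 5.9556  1.0287 -3.4514]
```

View pics/s7.png

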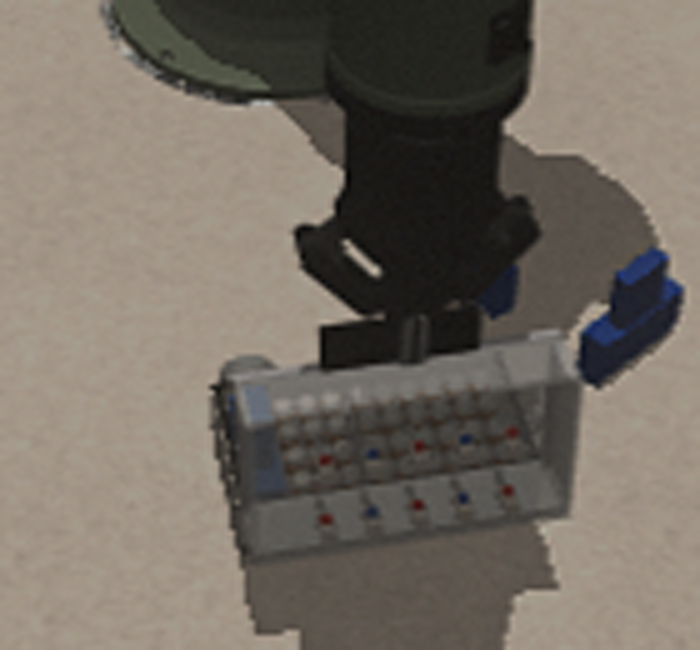

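The fingertip is hooked behind the lip (crop (415,340)) and the cover is swinging with it. I'll follow the arc.

Call:
move_arm(moves="-7 0 -0.3 0; -18 0 0 0; -30.6 0 1.7 0; -43 0 4.8 0; -55.6 0 9.2 0; -67.5 0 15 0; -78.8 0 22 0; -89.3 0 30.5 0; -96 0 37 0; -99 0 40 0")

```text
clock: 18.13
position: [0.478, 0.0338, 0.136]
tool_rot: [-3.141, -0.001, 0.142]
force: [5.8, 1.5, 2.6]
grip_width: -0.0004
```

```bash
python3 - <<'E'
from h import *
np.set_printoptions(precision=4,suppress=True)
s=bot.observe();m=mani(s['position']);print(m,s['tool_rot'],s['force'])
for th in (.6,.5,.4,.3,.2,.1,.05,0):
    x,z=arc(th);print(th,np.round([x-m[0],m[1],m[2]-z],1))
E
```

```text
[-37.358    0.292  135.9988] [-3.1415 -0.0011  0.1419] [5.8202 1.5418 2.5727]
0.6 [ 0.1  0.3 -0.1]
0.5 [-8.5  0.3 10.4]
0.4 [-15.8   0.3  21.9]
0.3 [-21.9   0.3  34.2]
0.2 [-26.6   0.3  47. ]
0.1 [-29.9   0.3  60.4]
0.05 [-31.    0.3  67.2]
0 [-31.6   0.3  74. ]
```

Call:
move_arm(moves="-4 0 5 0; -8.5 0 10.4 0; -12 0 16 0; -15.8 0 22 0; -19 0 28 0; -22 0 34 0; -24.5 0 40.5 0; -26.6 0 47 0; -28.5 0 54 0; -30 0 60 0")

```text
clock: 18.97
position: [0.449, 0.0295, 0.0759]
tool_rot: [3.141, -0.001, 0.142]
force: [5.1, 1.6, 5.0]
grip_width: 0.0001
```

```bash
python3 - <<'E'
from h import *
np.set_printoptions(precision=4,suppress=True)
s=bot.observe();m=mani(s['position']);print(m,s['tool_rot'],s['force'])
for th in (.1,.05,0):
    x,z=arc(th);print(th,np.round([x-m[0],m[1],m[2]-z],1))
p=bot.grab_frame('scene');save(p,'s8',(200,110,340,240),5)
E
```

```text
[-66.655    0.2177  75.9046] [ 3.1415 -0.0012  0.1418] [5.1182 1.5974 4.9658]
0.1 [-0.6  0.2  0.3]
0.05 [-1.7  0.2  7.1]
0 [-2.3  0.2 13.9]
```

View pics/s8.png

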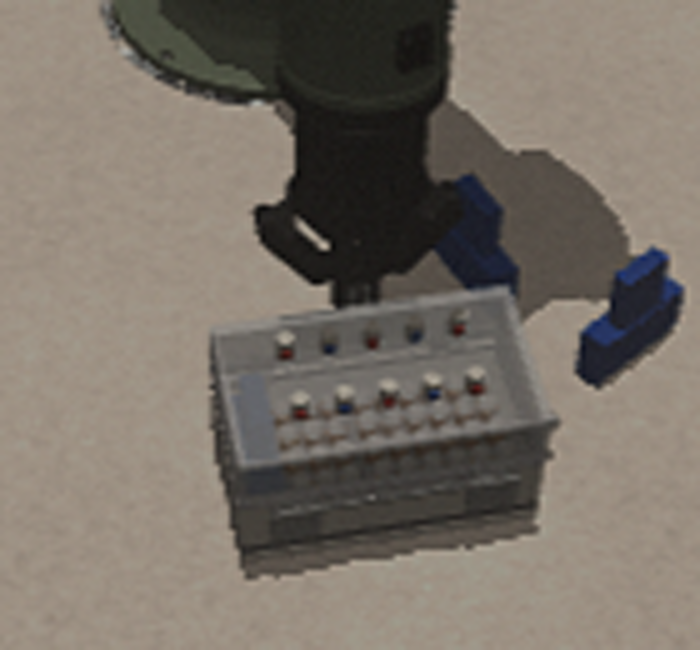

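The cover is nearly shut, with the fingertips on the front lip (crop (355,295)) and the spacer still upright inside. I'll press down the rest of the way.

Call:
move_arm(moves="-0.5 0 2 0; -1 0 4 0; -1.3 0 6 0; -1.6 0 8 0; -1.8 0 9.5 0; -2 0 11 0; -2 0 12 0; -2 0 13 0; -2 0 13.5 0; -2 0 13.5 0")

```text
clock: 19.85
position: [0.4467, 0.0292, 0.0628]
tool_rot: [-3.142, -0.0, 0.142]
force: [2.7, 0.4, 3.6]
grip_width: -0.0001
```

Call:
move_arm(moves="0 0 0.2 0; 0 0 0.4 0; 0 0 0.6 0; 0 0 0.8 0; 0 0 1 0; 0 0 1 0; 0 0 1 0; 0 0 1 0; 0 0 1 0; 0 0 1 0")

```text
clock: 20.68
position: [0.4466, 0.0292, 0.062]
tool_rot: [-3.141, -0.0, 0.142]
force: [1.1, 0.0, 12.3]
grip_width: -0.0003
```

Call:
move_arm(moves="0 0 0.2 0; 0 0 0.4 0; 0 0 0.6 0; 0 0 0.7 0; 0 0 0.7 0; 0 0 0.7 0; 0 0 0.7 0; 0 0 0.7 0; 0 0 0.7 0; 0 0 0.7 0")

```text
clock: 21.52
position: [0.4467, 0.0292, 0.0618]
tool_rot: [-3.141, -0.001, 0.141]
force: [-2.9, -0.3, 32.1]
grip_width: 0.0002
```

Hard stop reached: the force rises steeply at z = 0.0618. I'll ease slightly to keep some margin under 40 N, then check.

Call:
move_arm(moves="0 0 -0.2 0; 0 0 -0.2 0; 0 0 -0.2 0; 0 0 -0.2 0; 0 0 -0.2 0; 0 0 -0.2 0; 0 0 -0.2 0; 0 0 -0.2 0; 0 0 -0.2 0; 0 0 -0.2 0")

```text
clock: 22.35
position: [0.4467, 0.0292, 0.0618]
tool_rot: [-3.141, -0.001, 0.141]
force: [-1.7, 0.2, 26.4]
grip_width: -0.0002
```

```bash
python3 - <<'E'
from h import *
np.set_printoptions(precision=4,suppress=True)
s=bot.observe();print(mani(s['position']),s['force'],s['qd'])
p=bot.grab_frame('scene');save(p,'s9',(200,110,340,240),5)
C=cloud(p);c,ss=np.cos(MA),np.sin(MA)
L=np.stack([c*(C[...,0]-MX)+ss*(C[...,1]-MY),-ss*(C[...,0]-MX)+c*(C[...,1]-MY),C[...,2]],-1)*1000
m=(abs(L[...,0])<50)&(abs(L[...,1])<92)&(L[...,2]>90)
for a in((-50,-25),(-25,0),(0,25),(25,50)):
  k=m&(L[...,0]>a[0])&(L[...,0]<a[1]);print(a,k.sum(),np.percentile(L[...,2][k],[10,30,50,90]) if k.any() else '')
print(bot.observe()['force'])
E
```

```text
[-69.0111   0.2286  61.8184] [-1.6915  0.2145 26.4005] [-0.0003 -0.0016 -0.0003  0.0001  0.0005  0.0014  0.0002]
(-50, -25) 2342 [ 99.265  266.2182 340.0367 460.3345]
(-25, 0) 1447 [ 97.5702 116.64   350.7595 429.3574]
(0, 25) 416 [ 96.4173  97.7291  98.8119 394.3253]
(25, 50) 458 [ 96.268   97.424   98.4846 105.9655]
[-2.4693 -0.5102 27.2131]
```

View pics/s9.png

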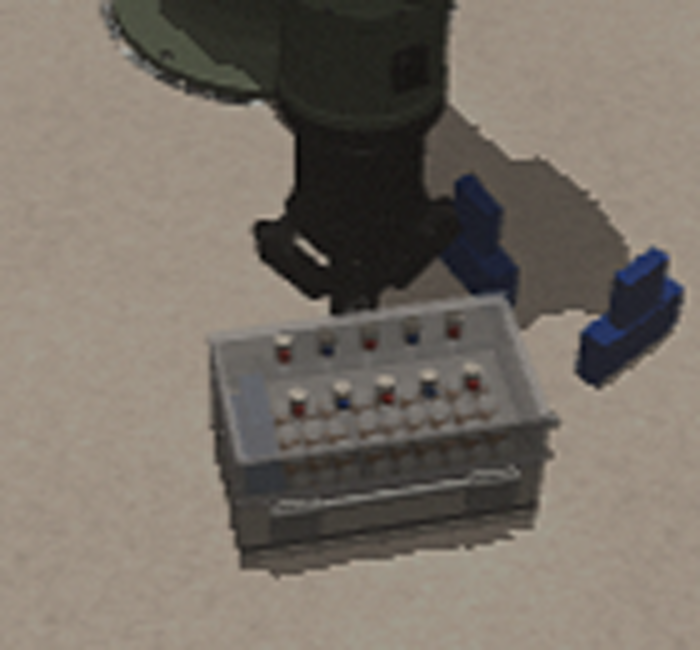

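The cover is flat and shut with its top at about 98 mm as expected, the lip top is at 61.8 mm (62 expected), and the push is holding steady at 27 N. Handing in.

```bash
python3 -c "
from workcell import bot
print(bot.job_done()); s=bot.observe(); print(s['clock'],s['position'],s['force'])"
```

```text
the job is handed in; nothing more can be done
None
the job is handed in; nothing more can be done
```

The job is handed in with the spacer in place and the cover held shut; the clock was at about 22.4 s of the 66 s allowed.

- **Spacer:** I took the blue spacer farthest to the robot's left and slid it upright into the wide gap at the -y end of the well. It met the floor at tool height 63.3 mm (63.4 expected) with a clear reaction force. In the picture afterwards it stood upright with its top at about 88 mm, and the racks looked unmoved.
- **Cover:** I hooked the shut fingertips behind the lip, swung the cover closed along its arc and pressed down to the hard stop. The lip's top is at 61.8 mm (62 expected). The cover's top reads about 97–99 mm at the back and middle (98 expected); the gripper hid the front part. The arm was still bearing down with a steady 26–27 N at hand-in, after a brief peak of 32 N.
- **Checks that disagreed:**
  - The top camera's depth map read the gap floor at about 17 mm instead of 8 mm. I put that down to a reading error in the narrow gap, since contact came at the height expected for an 8 mm floor.
  - The manifold fit from the scene camera failed because the cover hid part of the rim, so I used the top camera's fit. Its outline matched the scene picture to about a pixel.

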